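Set the rivet of a swatch pack in a desktop rivet press

TASK

The cap of the swatch pack's snap rivet still stands proud. Slide the pack along the bed of the blue rivet press, rivet end first, between the guides right up to the back stop, then press the pedal all the way down to its stop so that the ram sets the rivet, and let the pedal come fully up again. Then draw the pack back out, clear of the guides, and leave it lying flat and still; do not disturb the other things on the desk.

Things in the scene. Friction and masses are not known exactly. Their poses are not given: they have to be found in the camera images.
- press: Blue desktop rivet press, fixed at a varying place and yaw. Origin: on the desk top below the ram's axis; x points into the throat (away from the operator), y left, z up. Flat bed x -165 to +90, y -75 to +75, top z 14 mm. Head, ram and column stand over x -24 to +81 from z 46 up; the lever crosses above the head along y, within 24 mm of x = 0, up to z 160, its pedal on the right (-y).
- nest (a point): Point on the ram's axis, 26 mm above the desk: where the rivet's foot lies on the pack's upper face when the pack is home; axes as the press. Here a channel between steel guides (z 14 to 24) runs along x, 59 mm wide from x -26 to +14, with flares widening it to 85 mm at x -47; the back stop's face is at x +20. Ram foot 24 mm across, at z 47 when up.
- pedal (a joint): Angle of the press's lever and pedal (rad): 0 = up (rest), 0.33 = down on its stop. Spring-returned; pivot axis parallel to the press's x at y +55 mm, z 104 mm. Coupled to the ram: 55 mm of ram travel per rad, 18 mm in all. Needs about 4 N on the pad at first, about 15 N at the bottom while it sets a rivet.
- pedal_pad (a point): Middle of the top of the black ribbed rubber pedal pad, 60 x 64 mm with a 4 mm high lip at its outer end, 163 mm from the pivot: about 106 mm to the right of the ram. It moves with the pedal: about z 140 mm when up, 86 mm when down.
- pack: Loose swatch pack: a flat rigid stack of five coloured plastic sample plates (red on top), 120 x 56 x 12 mm (x, y, z), about 0.12 kg. Origin: middle of its underside; x along its length, towards the rivet end. It starts on the press's bed in front of the guides, somewhat askew, its rivet end towards the ram. The rivet is on its middle line, 40 mm from the origin towards +x (20 mm from that end).
- rivet_top (a point): Middle of the top of the steel rivet cap (20 mm across); with the rivet proud about 8 mm above the pack's upper face, about 2.5 mm when set.
- rivet (a joint): How far the rivet cap has been driven into the pack (m): 0 = proud, 0.0056 = the most; it stays where it is pushed. The press at its stop drives it about 0.005.
- tape_roll: Loose bystander: roll of brown packing tape lying flat, 104 mm across, 24 high. Origin: middle of its underside.
- stamp: Loose bystander: wooden hand stamp, 24 x 52 x 62 mm. Origin: middle of its underside.
- calculator: Loose bystander: black desk calculator, 168 x 92 x 21 mm. Origin: middle of its underside.
- marker: Loose bystander: red and white felt marker, 17 x 132 x 18 mm, lying on the desk. Origin: middle of its underside.
- mug: Loose bystander: white dotted mug, 82 x 114 x 91 mm. Origin: middle of its underside.

How it is judged:
On the way, in this order (a step that is already met when the one before it is completed fails the run):
1. the pack is home against the back stop, its rivet (not yet set) under the ram (horizontal distance between rivet_top and nest below 0.005 m and value of joint rivet below 0.002 m and value of joint pedal below 0.05 rad), for 0.1 s.
2. the pedal is down on its stop and the ram has set the rivet, the pack still home (horizontal distance between rivet_top and nest below 0.005 m and value of joint pedal above 0.315 rad and value of joint rivet above 0.004 m), for 0.2 s.
3. the pedal has come up again (value of joint pedal below 0.03 rad), for 0.1 s.
At the end, for the whole second after the job is handed in: The rivet is set (driven in more than 4 mm), the pedal is up (below 0.03 rad), and the pack lies flat (within 0.1 rad) and still on the bed or desk, in front of the guides (its rivet more than 62 mm in front of the ram's axis) (value of joint rivet above 0.004 m and value of joint pedal below 0.03 rad and x of rivet_top in the frame of press below -0.062 m and angle between pack's own z axis and vertical below 0.1 rad and height (world z) of pack between -0.005 and 0.03 m and linear speed of pack below 0.02 m/s); the robot touches nothing.
It fails at once if a bystander (tape roll) is moved more than 30 mm (distance of tape_roll from where it was at the start of the episode above 0.03 m).
It fails at once if a bystander (stamp) is moved more than 30 mm (distance of stamp from where it was at the start of the episode above 0.03 m).
It fails at once if a bystander (calculator) is moved more than 30 mm (distance of calculator from where it was at the start of the episode above 0.03 m).
It fails at once if a bystander (marker) is moved more than 30 mm (distance of marker from where it was at the start of the episode above 0.03 m).
It fails at once if a bystander (mug) is moved more than 30 mm (distance of mug from where it was at the start of the episode above 0.03 m).
It also fails if it takes over 58 s, if anything falls off the work surface, if the arm or the gripper's body presses on something with over 40 N, if the wrist force passes 120 N, or if a joint passes its speed limit or range.

ROBOT

A 6-joint arm with a two-finger parallel gripper is mounted at the origin on a cart in front of the work surface, level with it; the furniture and walls round the work are solid. World frame = base frame: x ahead of the robot, y to its left, z up, the work surface at z = 0. Lengths are in m, angles in rad, forces in N, time in s.
With the tool pointing down it reaches from about 0.25 to 0.725 m from the base axis. Payload 9.7 kg.
Tool frame: the origin (TCP) lies midway between the tips of the shut fingers; the grasp point (between the pads) lies 19 mm behind it; z points along the fingers, y is the line along which they close (so a half turn about z gives the same grasp; the last joint's range is limited). The gripper opens to 85 mm and grips with 20 to 120 N. Pads are 22 mm wide; open, the fingers measure 114 mm over their backs; the gripper's body (76 mm by 85 mm) begins 54 mm behind the grasp point. The pads swing forward as they close: fully open they stand 13 mm farther back than shut.
Start: joints at [1.162, 0.087, 0.176, 1.66, 0, 1.571], TCP at [0.219, 0.505, 0.231] pointing down, gripper open.
Joint ranges: [-3.13, 3.13], [-0.85, 1.81], [-1.15, 1.24], [-2.2, 2.28], [-1.44, 1.52], [-3.14, 3.14]. Speed limits (rad/s): [2.22, 2.22, 2.57, 3.14, 3.14, 3.14].

INTERFACE

Orientations are given as [roll, pitch, yaw] about the fixed x, y, z axes, in that order (R = Rz(yaw) Ry(pitch) Rx(roll)).
In Python, from cell import bot gives the robot as it stands.
- The arm moves only by the tool step_arm, never from a script. Its argument "increments" is a list of rows, each an object with "fingers": the closure, from -1 (fully open) to 1 (shut); "slide": the shift along the tool's x, y, z as a fraction of full scale, a list of three; "yaw": the turn about the tool's z as a fraction of full scale. A call has 1 to 20 rows; each row shifts and turns the commanded pose from where the row before left it, along the tool's axes as they then stand; what a row does not reach is not made up. Full scale, the value 1, is 6 cm for a shift and 6 degrees for a turn. A row lasts 1/8 s, in which the tool goes at most 62.5 mm and 10.7 degrees, less where a joint would pass 70% of its speed; a pose out of reach is approached as far as the arm can. A call with a number of a shift or a turn outside -1 to 1 is refused whole. A call with a gripper value outside its range is refused whole. The fingers move at their own pace and stop on an object; the grip force is fixed at half the most. Time passes only in rows, so rows that do not move let the fingers close. It gives the time, the measured TCP pose, the force, the opening and the grip force at its end, in the units of the state.
- bot.read_state(): the state, without advancing time (a new reading comes with each control period).
- bot.snapshot(name): name is "scene" or "top" or "wrist"; returns a dict with "img" (480x640x3 uint8, red, green, blue), "camera_matrix" (3x3 intrinsics, pixels), "cam_to_world" (4x4, takes a point from camera to world coordinates). Camera axes: x right, y down, z forward; pixel columns grow to the right and rows downward; lengths in m; the calibration is good to about 2 mm. A picture is of the moment at which its call begins. There is no depth.
- bot.job_done(): hands the job in; it is judged then, once.
Trained networks look in a picture, given as the dict that the camera call returned (one of the last four; its "shot" number tells which), for a name from the list of things; names that differ only in an ending like _2 or _b are one class to them, and where a whole thing is asked for, a point or a joint stands for the part that bears it (a point fixed in the world has none). Each returns a list of dicts, best first, with "conf" (0 to 1); they miss things now and then, are a little off and sometimes report something else, mostly with a low value. They report only what shows in the picture. A call takes as long as a camera call.
- bot.trace(picture, label): "mask" (480x640 bool, what is visible of it) and "position" ([column, row] in pixels, amid what is visible of it).
- bot.landmark_of(picture, label): "position" ([column, row] in pixels: a listed point, or the origin of a listed thing).
The state is a dict: "t": time; "q": joint angles; "qvel": joint speeds; "joint_efforts": joint torques, N m; "ee_pos": TCP position; "eef_rot": TCP orientation; "contact_force": force on the tool from outside, world axes, zero at the start; "moment": the same for the moment, N m; "width": opening from 0.0 (shut) to 1.0 (fully open); "gripper_force": force on a finger pad.
Only numpy, scipy, OpenCV 4.12 (cv2) and the standard library are available. Lean on these libraries where they do the work, as an engineer would, in place of code of your own. Each camera call takes 0.05 s, during which the arm holds its last target. There are 200 camera calls.

## Working session

There is one attempt and no reset: what is moved stays moved. The work goes in short steps, Python scripts to look and compute and a tool call to move; the robot and the scene stay as the last step left them, time stands still between calls to the robot, and variables do not carry over. Pictures are saved under pics/ and viewed, at most 10 in all, crops included, and the job is handed in when it is done.

Besides the shell and the picture viewer there is one more tool, called by a JSON object that holds its "name" and its "arguments". step_arm: Moves the arm, as the interface text tells. Shift numbers are shares of 6 cm and turn numbers shares of 6 degrees, none past 1 either way. Its arguments: {"type":"object","properties":{"increments":{"type":"array","items":{"type":"object","properties":{"fingers":{"type":"number"},"slide":{"type":"array","items":{"type":"number","minimum":-1,"maximum":1}},"yaw":{"type":"number","minimum":-1,"maximum":1}}}}},"required":["increments"]}

```bash
mkdir -p pics; ls
cat > h.py <<'E'
import numpy as np, cv2
from cell import bot
def ray(p,px):
    K=p["camera_matrix"];T=p["cam_to_world"]
    d=T[:3,:3]@np.linalg.solve(K,np.array([px[0],px[1],1.]));return T[:3,3],d
def at(p,px,z):
    o,d=ray(p,px);return o+d*(z-o[2])/d[2]
def tri(obs):
    A=np.zeros((3,3));b=np.zeros(3)
    for p,px in obs:
        o,d=ray(p,px);d=d/np.linalg.norm(d);M=np.eye(3)-np.outer(d,d);A+=M;b+=M@o
    return np.linalg.solve(A,b)
def save(p,n): cv2.imwrite("pics/"+n,p["img"][:,:,::-1])
E
python3 - <<'E'
from h import *
np.set_printoptions(precision=4,suppress=True)
s=bot.read_state();print(s)
P={c:bot.snapshot(c) for c in("scene","top")}
for c in P:
    save(P[c],c+"0.png");print(c,P[c]["cam_to_world"])
    for l,z in[("press",0),("nest",.026),("pedal_pad",.14),("pack",.014),("rivet_top",.034),("tape_roll",0),("stamp",0),("calculator",0),("marker",0),("mug",0)]:
        for r in bot.landmark_of(P[c],l)[:2]: print(c,l,r["conf"],np.round(r["position"],1),at(P[c],r["position"],z))
E
```

```text
pics
{'t': 0.0, 'q': array([1.162 , 0.0874, 0.1751, 1.6598, 0.    , 1.5708]), 'qvel': array([-0.0009, -0.0003, -0.0001, -0.0009,  0.0012,  0.0006]), 'joint_efforts': array([ -0.0006, -52.0398,  46.4792,   0.0164,   0.0001,  -0.    ]), 'ee_pos': array([0.2185, 0.5045, 0.2306]), 'eef_rot': array([-3.1402, -0.    ,  2.7329]), 'contact_force': array([ 0.0312, -0.3068,  0.7816]), 'moment': array([-0.0184, -0.0261, -0.0223]), 'gripper_force': 0.0, 'width': 1.002869389832806}
scene [[ 0.602  -0.3834  0.7004 -0.0813]
 [-0.7981 -0.2629  0.5421 -0.1724]
 [-0.0237 -0.8854 -0.4643  0.5108]
 [ 0.      0.      0.      1.    ]]
scene press 0.83 [413.6 298.9] [0.6129 0.1659 0.    ]
scene press 0.72 [413.9 282.8] [0.6621 0.1916 0.    ]
scene nest 0.72 [414.6 285. ] [0.6183 0.1685 0.026 ]
scene pedal_pad 0.58 [482.  244.7] [0.6199 0.058  0.14  ]
scene pack 0.8 [386.7 327.7] [0.4948 0.1524 0.014 ]
scene rivet_top 0.42 [396.7 303.5] [0.5383 0.1598 0.034 ]
scene tape_roll 0.72 [211.4 285.5] [0.4315 0.5054 0.    ]
scene tape_roll 0.58 [417.  286.1] [0.6549 0.1812 0.    ]
scene stamp 0.92 [263.  278.2] [0.
[... 325 characters left out ...]
   ]]
top press 0.57 [398.7 188.7] [0.6165 0.1649 0.    ]
top nest 0.95 [399.3 187.9] [0.6108 0.1666 0.026 ]
top pedal_pad 0.74 [467.9 163.6] [0.6235 0.0598 0.14  ]
top pedal_pad 0.37 [401.3 222.6] [0.5171 0.1766 0.14  ]
top pack 0.7 [405.5 242.9] [0.5052 0.1545 0.014 ]
top rivet_top 0.46 [403.1 224.9] [0.5361 0.161  0.034 ]
top tape_roll 0.58 [227.2 284.2] [0.4234 0.4953 0.    ]
top tape_roll 0.22 [327.3 125.5] [0.7471 0.3076 0.    ]
top stamp 0.68 [257.2 238.9] [0.5125 0.4409 0.    ]
top calculator 0.67 [271.  344.4] [0.3109 0.4076 0.    ]
top marker 0.69 [329.1 374.2] [0.2578 0.2977 0.    ]
top mug 0.88 [326.8 126.5] [0.7449 0.3086 0.    ]
top mug 0.72 [272.3 345.5] [0.3089 0.4051 0.    ]
```

Run:
```python
from h import *
im=cv2.imread("pics/top0.png")[130:330,330:530]
cv2.imwrite("pics/topc.png",cv2.resize(im,(600,600),interpolation=cv2.INTER_CUBIC))
```

```text
(no output)
```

View pics/topc.png

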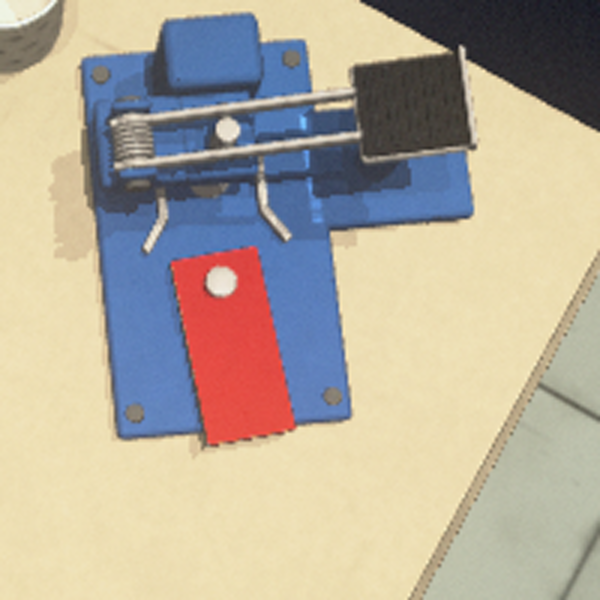

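View pics/scene0.png

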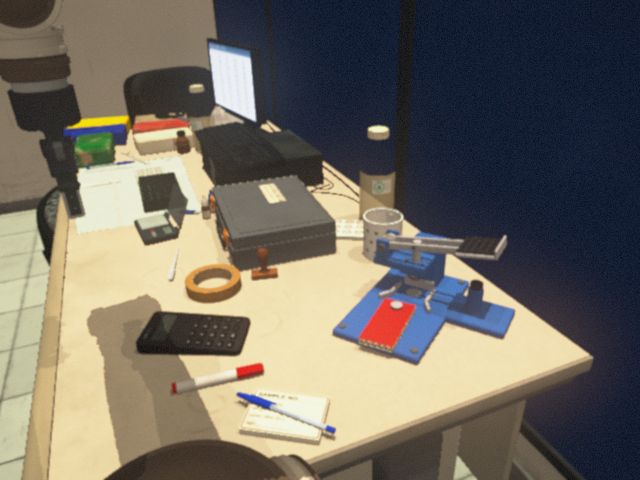

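The top view (crop, ×3) shows the red pack with its rivet at crop (222,281), askew in front of the flares at (148,248) and (287,238). The black pad is at (415,105). The scene view confirms this, with no bystander close to the pack's path.

```bash
cat >> h.py <<'E'
def packfit(p):
    hsv=cv2.cvtColor(p["img"],cv2.COLOR_RGB2HSV);m=(((hsv[...,0]<6)|(hsv[...,0]>174))&(hsv[...,1]>150)&(hsv[...,2]>170)).astype(np.uint8)
    n,l,st,c=cv2.connectedComponentsWithStats(m);k=1+np.argmax(st[1:,4])
    ys,xs=np.nonzero(l==k)
    cn=max(cv2.findContours((l==k).astype(np.uint8),cv2.RETR_EXTERNAL,cv2.CHAIN_APPROX_NONE)[0],key=cv2.contourArea)[:,0]
    w=np.array([at(p,q,.026)[:2] for q in cn])
    r=cv2.minAreaRect((w*1e4).astype(np.float32));b=cv2.boxPoints(r)/1e4
    e=[b[1]-b[0],b[2]-b[1]];e=max(e,key=np.linalg.norm);e=e*np.sign(e[0])
    return np.array(r[0])/1e4,np.arctan2(e[1],e[0]),np.array(r[1])/1e4
E
python3 - <<'E'
from h import *
np.set_printoptions(precision=4,suppress=True)
P={c:bot.snapshot(c) for c in("scene","top")}
for c in P: print(c,packfit(P[c]))
t=P["top"];f=lambda x,y,z=.014:at(t,(330+x/3,130+y/3),z)[:2]
fl,fr,bl=f(118,437),f(351,417),f(82,58)
print("bed",fl,fr,bl)
for v in(bl-fl,):print("yaw edge",np.arctan2(v[1],v[0]),np.linalg.norm(v))
v=fl-fr;y1=np.arctan2(-v[0],v[1]);print("yaw front",y1,np.linalg.norm(v))
for y in (y1,np.arctan2(*(bl-fl)[::-1])):
    print("origin from front mid",(fl+fr)/2+.165*np.array([np.cos(y),np.sin(y)]))
for l in("nest","rivet_top","pedal_pad","pack"):
    r=[bot.landmark_of(P[c],l) for c in P]
    if all(r): print(l,tri([(P[c],q[0]["position"]) for c,q in zip(P,r)]))
E
```

```text
scene (array([0.4986, 0.1522]), np.float32(0.19548953), array([0.119 , 0.0552]))
top (array([0.5003, 0.153 ]), np.float32(0.1899872), array([0.1187, 0.0549]))
bed [0.4413 0.2237] [0.4558 0.0764] [0.6922 0.2473]
yaw edge 0.09393324446403754 0.2520160602616339
yaw front 0.09787963051572007 0.1479616076612959
origin from front mid [0.6128 0.1662]
origin from front mid [0.6128 0.1655]
nest [0.6153 0.1658 0.0252]
rivet_top [0.5412 0.1581 0.0313]
pedal_pad [0.6243 0.0645 0.1414]
pack [0.4988 0.152  0.0078]
```

{"name": "step_arm", "arguments": {"increments": [{"slide": [-0.683, -0.428, 0], "fingers": -1}, {"slide": [-0.683, -0.428, 0], "fingers": -1}, {"slide": [-0.683, -0.428, 0], "fingers": -1}, {"slide": [-0.683, -0.428, 0], "fingers": -1}, {"slide": [-0.683, -0.428, 0], "fingers": -1}, {"slide": [-0.683, -0.428, 0], "fingers": -1}, {"slide": [-0.683, -0.428, 0], "fingers": -1}, {"slide": [-0.683, -0.428, 0], "fingers": -1}, {"slide": [-0.683, -0.428, 0], "fingers": -1}, {"slide": [0, 0, 0.2], "yaw": -0.95, "fingers": -1}, {"slide": [0, 0, 0.2], "yaw": -0.95, "fingers": -1}, {"slide": [0, 0, 0.2], "yaw": -0.95, "fingers": -1}, {"slide": [0, 0, 0.2], "yaw": -0.95, "fingers": -1}, {"slide": [0, 0, 0.2], "yaw": -0.95, "fingers": -1}, {"slide": [0, 0, 0.2], "yaw": -0.95, "fingers": -1}, {"slide": [0, 0, 0], "fingers": -1}, {"slide": [0, 0, 0], "fingers": -1}]}}

```text
invalid input
```

{"name": "step_arm", "arguments": {"increments": [{"slide": [-0.68, -0.43, 0], "yaw": 0, "fingers": -1}, {"slide": [-0.68, -0.43, 0], "yaw": 0, "fingers": -1}, {"slide": [-0.68, -0.43, 0], "yaw": 0, "fingers": -1}, {"slide": [-0.68, -0.43, 0], "yaw": 0, "fingers": -1}, {"slide": [-0.68, -0.43, 0], "yaw": 0, "fingers": -1}, {"slide": [-0.68, -0.43, 0], "yaw": 0, "fingers": -1}, {"slide": [-0.68, -0.43, 0], "yaw": 0, "fingers": -1}, {"slide": [-0.68, -0.43, 0], "yaw": 0, "fingers": -1}, {"slide": [-0.68, -0.43, 0], "yaw": 0, "fingers": -1}, {"slide": [0, 0, 0.2], "yaw": -0.95, "fingers": -1}, {"slide": [0, 0, 0.2], "yaw": -0.95, "fingers": -1}, {"slide": [0, 0, 0.2], "yaw": -0.95, "fingers": -1}, {"slide": [0, 0, 0.2], "yaw": -0.95, "fingers": -1}, {"slide": [0, 0, 0.2], "yaw": -0.95, "fingers": -1}, {"slide": [0, 0, 0.2], "yaw": -0.95, "fingers": -1}, {"slide": [0, 0, 0], "yaw": 0, "fingers": -1}, {"slide": [0, 0, 0], "yaw": 0, "fingers": -1}]}}

```text
t: 3.72
ee_pos: [0.4634, 0.1457, 0.1598]
eef_rot: [3.142, 0.001, -2.956]
contact_force: [-0.3, 0.1, 1.2]
width: 1.001
gripper_force: 0.0
```

Run:
```python
from h import *
np.set_printoptions(precision=4,suppress=True)
w=bot.snapshot("wrist");save(w,"w0.png");print(w["cam_to_world"]);print(packfit(w))
for l,z in[("press",0),("nest",.026),("pack",.014),("rivet_top",.034)]:
    for r in bot.landmark_of(w,l)[:1]: print(l,r["conf"],np.round(r["position"],1),at(w,r["position"],z))
```

```text
[[-0.1847  0.9303  0.317   0.3809]
 [ 0.9828  0.175   0.059   0.1302]
 [-0.0006  0.3224 -0.9466  0.3029]
 [ 0.      0.      0.      1.    ]]
(array([0.5511, 0.1395]), np.float32(0.22593419), array([0.0211, 0.0088]))
press 0.7 [312.2 378.6] [0.6136 0.1667 0.    ]
nest 0.8 [308.1 398.8] [0.6142 0.1638 0.026 ]
pack 0.55 [317.7 265.5] [0.4986 0.1504 0.014 ]
rivet_top 0.96 [323.1 324.7] [0.5376 0.162  0.034 ]
```

View pics/w0.png

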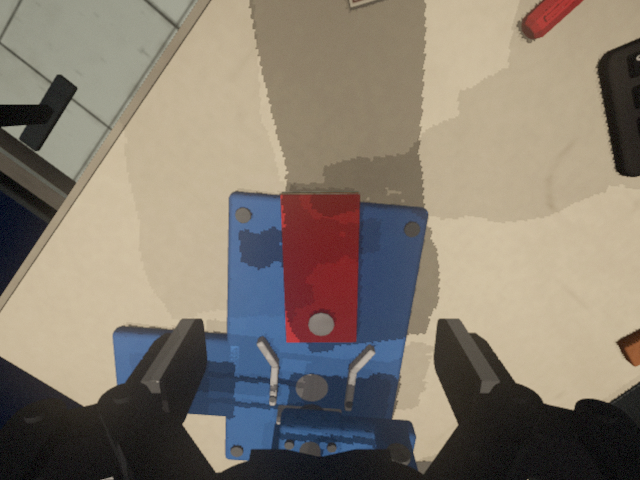

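The wrist view shows the pack with corners near (281,194), (360,194), (357,342) and (287,342), the rivet at (321,324), and the guides at columns 274 and 351.

```bash
cat >> h.py <<'E'
def edgefit(p,a,b,z,half=6,dark=None):
    # refine straight edge between pixels a,b by max gradient across, return world 2 pts
    g=cv2.GaussianBlur(p["img"].astype(np.float32),(0,0),1);a=np.array(a,float);b=np.array(b,float);t=(b-a)/np.linalg.norm(b-a);n=np.array([-t[1],t[0]])
    pts=[]
    for s in np.linspace(.1,.9,40):
        c=a+(b-a)*s;k=np.arange(-half,half+.01,.25);q=(c+k[:,None]*n).astype(np.float32)
        v=cv2.remap(g,q[:,0][:,None],q[:,1][:,None],cv2.INTER_LINEAR)[:,0]
        d=np.abs(np.diff(v,axis=0)).sum(1);pts.append(c+n*k[np.argmax(d)])
    w=np.array([at(p,q,z)[:2] for q in pts],np.float32)
    vx,vy,x,y=cv2.fitLine(w,cv2.DIST_HUBER,0,.0005,.0005).ravel()
    s=np.sign(vx) or 1
    return np.array([x,y]),np.array([vx,vy])*s
E
python3 - <<'E'
from h import *
np.set_printoptions(precision=4,suppress=True)
w=bot.snapshot("wrist")
L=dict(packR=((281,196),(287,340),.026),packL=((360,196),(357,340),.026),rear=((283,194),(358,194),.026),front=((289,342),(355,342),.026),bedR=((229,200),(227,320),.014),bedL=((427,215),(406,380),.014),bedF=((370,204),(425,209),.014))
for k,(a,b,z) in L.items():
    c,d=edgefit(w,a,b,z);print(k,c,"yaw",np.arctan2(d[1],d[0]), "normyaw" ,np.arctan2(d[1],d[0])-np.pi/2)
for q in[(274,370),(273,402),(353,378),(349,408),(260,340),(372,350)]:print(q,at(w,q,.024)[:2])
E
```

```text
packR [0.5049 0.1253] yaw 0.19155963 normyaw -1.3792367
packL [0.4909 0.1796] yaw 0.19266205 normyaw -1.3781344
rear [0.4395 0.1452] yaw -1.3819379 normyaw -2.9527342
front [0.5581 0.1618] yaw -1.3622617 normyaw -2.933058
bedR [0.5062 0.0809] yaw 0.103196755 normyaw -1.4675996
bedL [0.5141 0.2308] yaw 0.09968908 normyaw -1.4711072
bedF [0.4399 0.1995] yaw -1.4796935 normyaw -3.05049
(274, 370) [0.5925 0.1316]
(273, 402) [0.6246 0.1356]
(353, 378) [0.5881 0.1972]
(349, 408) [0.6187 0.2003]
(260, 340) [0.5664 0.1163]
(372, 350) [0.5588 0.2065]
```

{"name": "step_arm", "arguments": {"increments": [{"slide": [0, 0, 0.6], "yaw": 0, "fingers": -1}, {"slide": [0, 0, 0.6], "yaw": 0, "fingers": -1}, {"slide": [0, 0, 0.6], "yaw": 0, "fingers": -1}, {"slide": [0, 0, 0.4], "yaw": 0, "fingers": -1}, {"slide": [0, 0, 0.2], "yaw": 0, "fingers": -1}, {"slide": [0, 0, 0.05], "yaw": 0, "fingers": -1}, {"slide": [0, 0, 0], "yaw": 0, "fingers": -1}, {"slide": [0, 0, 0], "yaw": 0, "fingers": 1}, {"slide": [0, 0, 0], "yaw": 0, "fingers": 1}, {"slide": [0, 0, 0], "yaw": 0, "fingers": 1}, {"slide": [0, 0, 0], "yaw": 0, "fingers": 1}, {"slide": [0, 0, 0], "yaw": 0, "fingers": 1}]}}

```text
t: 5.52
ee_pos: [0.4638, 0.1459, 0.0135]
eef_rot: [3.141, 0.002, -2.953]
contact_force: [-1.7, 0.8, 5.8]
width: 0.637
gripper_force: 63.8
```

{"name": "step_arm", "arguments": {"increments": [{"slide": [0, 0, 0], "yaw": 0.3, "fingers": 1}, {"slide": [0, 0, 0], "yaw": 0.3, "fingers": 1}, {"slide": [0, 0.05, 0], "yaw": 0.27, "fingers": 1}, {"slide": [0, 0.047, 0], "yaw": 0, "fingers": 1}, {"slide": [0, 0, 0], "yaw": 0, "fingers": 1}, {"slide": [0, 0, 0], "yaw": 0, "fingers": 1}]}}

```text
t: 6.28
ee_pos: [0.4635, 0.1514, 0.0135]
eef_rot: [-3.141, 0.002, -3.045]
contact_force: [-0.1, -2.0, 5.4]
width: 0.63
gripper_force: 63.7
```

Run:
```python
from h import *
np.set_printoptions(precision=4,suppress=True)
w=bot.snapshot("wrist");save(w,"w1.png");t=bot.snapshot("top")
print(bot.read_state()["contact_force"])
for p in(w,t):
  for l,z in[("nest",.026),("rivet_top",.034)]:
    for r in bot.landmark_of(p,l)[:1]: print(l,r["conf"],np.round(r["position"],1),at(p,r["position"],z))
a=w["img"][:,:,::-1];b=cv2.resize(t["img"][160:250,355:455,::-1],None,fx=4,fy=4)
cv2.imwrite("pics/c1.png",cv2.resize(a[200:480,180:440],None,fx=2,fy=2))
```

```text
[ 0.4496 -2.4738  5.1924]
nest 0.72 [399.1 187.6] [0.6114 0.167  0.026 ]
rivet_top 0.42 [398.6 189.2] [0.6059 0.1689 0.034 ]
```

View pics/c1.png

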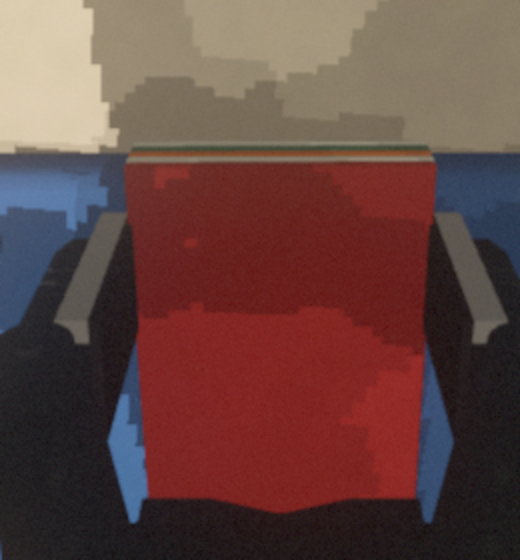

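The pack is held squarely: its rear edge is level at crop row 155 and the pads sit symmetrically on both sides.

{"name": "step_arm", "arguments": {"increments": [{"slide": [-0.17, 0, 0], "yaw": 0, "fingers": 1}, {"slide": [-0.17, 0, 0], "yaw": 0, "fingers": 1}, {"slide": [-0.17, 0, 0], "yaw": 0, "fingers": 1}, {"slide": [-0.17, 0, 0], "yaw": 0, "fingers": 1}, {"slide": [0, 0, 0], "yaw": 0, "fingers": 1}, {"slide": [0, 0, 0], "yaw": 0, "fingers": 1}]}}

```text
t: 7.32
ee_pos: [0.5039, 0.1556, 0.0135]
eef_rot: [3.141, 0.002, -3.045]
contact_force: [-1.2, -0.0, 6.8]
width: 0.635
gripper_force: 63.9
```

{"name": "step_arm", "arguments": {"increments": [{"slide": [-0.13, 0, 0], "yaw": 0, "fingers": 1}, {"slide": [-0.13, 0, 0], "yaw": 0, "fingers": 1}, {"slide": [-0.13, 0, 0], "yaw": 0, "fingers": 1}, {"slide": [-0.05, 0, 0], "yaw": 0, "fingers": 1}, {"slide": [0, 0, 0], "yaw": 0, "fingers": 1}, {"slide": [0, 0, 0], "yaw": 0, "fingers": 1}]}}

```text
t: 8.07
ee_pos: [0.5292, 0.1581, 0.0135]
eef_rot: [3.141, -0.0, -3.045]
contact_force: [-6.7, -0.4, 11.3]
width: 0.632
gripper_force: 64.2
```

{"name": "step_arm", "arguments": {"increments": [{"slide": [-0.05, 0, 0], "yaw": 0, "fingers": 1}, {"slide": [-0.03, 0, 0], "yaw": 0, "fingers": 1}, {"slide": [0, 0, 0], "yaw": 0, "fingers": 1}, {"slide": [0, 0, 0], "yaw": 0, "fingers": 1}]}}

```text
t: 8.57
ee_pos: [0.5337, 0.1585, 0.0135]
eef_rot: [3.141, -0.001, -3.045]
contact_force: [-8.2, -1.1, 11.8]
width: 0.636
gripper_force: 64.3
```

{"name": "step_arm", "arguments": {"increments": [{"slide": [-0.04, 0, 0], "yaw": 0, "fingers": 1}, {"slide": [-0.02, 0, 0], "yaw": 0, "fingers": 1}, {"slide": [0, 0, 0], "yaw": 0, "fingers": 1}, {"slide": [0, 0, 0], "yaw": 0, "fingers": 1}]}}

```text
t: 9.07
ee_pos: [0.5356, 0.1587, 0.0135]
eef_rot: [3.141, -0.004, -3.044]
contact_force: [-16.7, -1.8, 18.1]
width: 0.631
gripper_force: 64.9
```

{"name": "step_arm", "arguments": {"increments": [{"slide": [-0.03, 0, 0], "yaw": 0, "fingers": 1}, {"slide": [0, 0, 0], "yaw": 0, "fingers": 1}, {"slide": [0, 0, 0], "yaw": 0, "fingers": 1}]}}

```text
t: 9.45
ee_pos: [0.5357, 0.1587, 0.0134]
eef_rot: [3.141, -0.007, -3.044]
contact_force: [-26.2, -3.1, 24.7]
width: 0.637
gripper_force: 65.6
```

Run:
```python
from h import *
np.set_printoptions(precision=4,suppress=True)
w=bot.snapshot("wrist");t=bot.snapshot("scene")
a=w["img"][:,:,::-1][60:360,160:460];b=t["img"][250:360,330:480,::-1]
cv2.imwrite("pics/c2.png",np.vstack([cv2.resize(b,(400,293)),cv2.resize(a,(400,300))]))
for p in(w,t):
  for r in bot.landmark_of(p,"rivet_top")[:1]: print(r["conf"],np.round(r["position"],1),at(p,r["position"],.034))
```

```text
(no output)
```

View pics/c2.png

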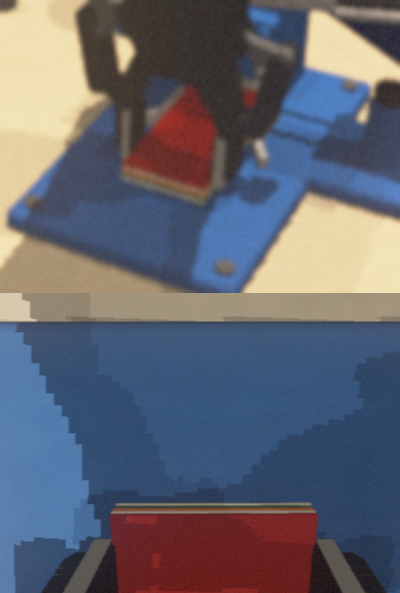

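At the hard stop; the view shows the pack rear edge at about row 224 and the bed's front edge at row 81 of the wrist picture. I'll check that distance against the expected 65 mm.

Run:
```python
from h import *
w=bot.snapshot("wrist")
c,d=edgefit(w,(255,224),(385,224),.026,4);e,f=edgefit(w,(190,81),(440,82),.014,5)
u=np.array([np.cos(.097),np.sin(.097)]);print(c,e,(c-e)@u,(c-[.613,.1664])@u, d,f)
```

```text
[0.4909607  0.15478598] [0.44674742 0.15015195] 0.044454222557200315 -0.122590423225251 [ 0.1510375 -0.988528 ] [ 0.08884794 -0.9960452 ]
```

Run:
```python
from h import *
w=bot.snapshot("wrist")
e,f=edgefit(w,(190,88),(440,88),.014,5)
u=np.array([np.cos(.097),np.sin(.097)])
for r in(278,281):
  c,d=edgefit(w,(250,r),(392,r),.026,3)
  print(c,e,(c-e)@u,(c-[.613,.1664])@u, d,f)
```

```text
[0.5114114  0.15660274] [0.44677743 0.15410319] 0.0645722393787896 -0.10205986733853276 [ 0.11256351 -0.99364454] [ 0.09775911 -0.9952101 ]
[0.5114114  0.15660274] [0.44677743 0.15410319] 0.0645722393787896 -0.10205986733853276 [ 0.11256351 -0.99364454] [ 0.09775911 -0.9952101 ]
```

{"name": "step_arm", "arguments": {"increments": [{"slide": [0.04, 0, 0], "yaw": 0, "fingers": 1}, {"slide": [0, 0, 0], "yaw": 0, "fingers": -1}, {"slide": [0, 0, 0], "yaw": 0, "fingers": -1}, {"slide": [0, 0, 0], "yaw": 0, "fingers": -1}, {"slide": [0, 0, 0], "yaw": 0, "fingers": -1}, {"slide": [0, 0, -0.3], "yaw": 0, "fingers": -1}, {"slide": [0, 0, -0.6], "yaw": 0, "fingers": -1}, {"slide": [0, 0, -0.7], "yaw": 0, "fingers": -1}, {"slide": [0, 0, -0.7], "yaw": 0, "fingers": -1}, {"slide": [0, 0, -0.7], "yaw": 0, "fingers": 1}, {"slide": [0, 0, -0.6], "yaw": 0, "fingers": 1}, {"slide": [-0.32, -0.44, 0], "yaw": 0, "fingers": 1}, {"slide": [-0.32, -0.44, 0], "yaw": 0, "fingers": 1}, {"slide": [-0.32, -0.44, 0], "yaw": 0, "fingers": 1}, {"slide": [-0.32, -0.44, 0], "yaw": 0, "fingers": 1}, {"slide": [0, 0, 0], "yaw": 0, "fingers": 1}, {"slide": [0, 0, 0], "yaw": 0, "fingers": 1}, {"slide": [0, 0, 0], "yaw": 0, "fingers": 1}]}}

```text
t: 12.0
ee_pos: [0.6235, 0.0618, 0.229]
eef_rot: [3.141, 0.001, -3.044]
contact_force: [-0.2, -0.4, 0.5]
width: 0.003
gripper_force: 0.0
```

Run:
```python
from h import *
np.set_printoptions(precision=4,suppress=True)
P={c:bot.snapshot(c) for c in("scene","top")}
b=P["scene"]["img"][200:360,330:530,::-1]
cv2.imwrite("pics/c3.png",cv2.resize(b,(750,600),interpolation=cv2.INTER_CUBIC))
for c in P:
  print(c,packfit(P[c]))
  for l,z in[("rivet_top",.034),("pack",.014)]:
    for r in bot.landmark_of(P[c],l)[:1]: print(l,r["conf"],np.round(r["position"],1),at(P[c],r["position"],z))
```

```text
scene (array([0.5539, 0.1679]), np.float32(0.09821499), array([0.0869, 0.0409]))
rivet_top 0.39 [415.6 283.9] [0.611  0.1631 0.034 ]
pack 0.66 [404.7 304.4] [0.5699 0.1611 0.014 ]
top (array([0.5551, 0.1686]), np.float32(0.08211833), array([0.0851, 0.0398]))
pack 0.88 [399.8 207.4] [0.5751 0.1647 0.014 ]
```

View pics/c3.png

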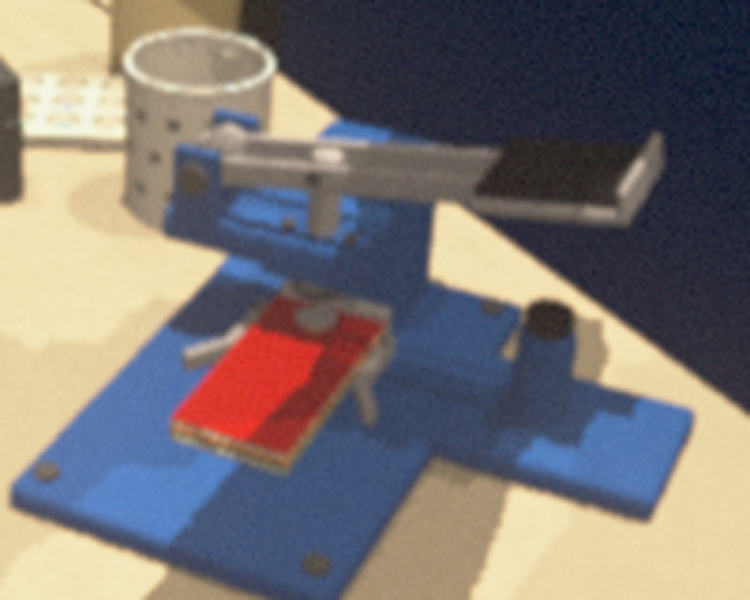

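The pack is home: the rivet cap at crop (318,317) sits directly beneath the ram and the pedal is up. Now I'll press the pad.

{"name": "step_arm", "arguments": {"increments": [{"slide": [0, 0, 0.5], "yaw": 0, "fingers": 1}, {"slide": [0, 0, 0.5], "yaw": 0, "fingers": 1}, {"slide": [0, 0, 0.35], "yaw": 0, "fingers": 1}, {"slide": [0, 0, 0.15], "yaw": 0, "fingers": 1}, {"slide": [0, 0, 0.15], "yaw": 0, "fingers": 1}, {"slide": [0, 0, 0.15], "yaw": 0, "fingers": 1}, {"slide": [0, 0, 0.15], "yaw": 0, "fingers": 1}, {"slide": [0, 0, 0.15], "yaw": 0, "fingers": 1}, {"slide": [0, 0, 0.1], "yaw": 0, "fingers": 1}, {"slide": [0, 0, 0.1], "yaw": 0, "fingers": 1}, {"slide": [0, 0, 0], "yaw": 0, "fingers": 1}, {"slide": [0, 0, 0], "yaw": 0, "fingers": 1}]}}

```text
t: 13.8
ee_pos: [0.6244, 0.0612, 0.0909]
eef_rot: [3.141, 0.002, -3.045]
contact_force: [0.4, -1.8, 7.2]
width: -0.002
gripper_force: 3.4
```

{"name": "step_arm", "arguments": {"increments": [{"slide": [0, 0, 0.05], "yaw": 0, "fingers": 1}, {"slide": [0, 0, 0.05], "yaw": 0, "fingers": 1}, {"slide": [0, 0, 0], "yaw": 0, "fingers": 1}, {"slide": [0, 0, 0], "yaw": 0, "fingers": 1}]}}

```text
t: 14.3
ee_pos: [0.6245, 0.0615, 0.0867]
eef_rot: [3.141, 0.003, -3.044]
contact_force: [-4.0, -0.8, 18.1]
width: -0.001
gripper_force: 8.8
```

{"name": "step_arm", "arguments": {"increments": [{"slide": [0, 0, 0.05], "yaw": 0, "fingers": 1}, {"slide": [0, 0, 0], "yaw": 0, "fingers": 1}, {"slide": [0, 0, 0], "yaw": 0, "fingers": 1}]}}

```text
t: 14.68
ee_pos: [0.6246, 0.0617, 0.086]
eef_rot: [3.14, 0.005, -3.044]
contact_force: [-10.4, -1.4, 32.2]
width: -0.0
gripper_force: 15.7
```

{"name": "step_arm", "arguments": {"increments": [{"slide": [0, 0, 0], "yaw": 0, "fingers": 1}, {"slide": [0, 0, 0], "yaw": 0, "fingers": 1}, {"slide": [0, 0, -0.2], "yaw": 0, "fingers": 1}, {"slide": [0, 0, -0.3], "yaw": 0, "fingers": 1}, {"slide": [0, 0, -0.3], "yaw": 0, "fingers": 1}, {"slide": [0, 0, -0.4], "yaw": 0, "fingers": 1}, {"slide": [0, 0, -0.6], "yaw": 0, "fingers": 1}, {"slide": [0, 0, -0.6], "yaw": 0, "fingers": 1}, {"slide": [0.36, 0.44, 0], "yaw": 0, "fingers": -1}, {"slide": [0.36, 0.44, 0], "yaw": 0, "fingers": -1}, {"slide": [0.36, 0.44, 0], "yaw": 0, "fingers": -1}, {"slide": [0.36, 0.44, 0], "yaw": 0, "fingers": -1}, {"slide": [0, 0, 0], "yaw": 0, "fingers": -1}, {"slide": [0, 0, 0], "yaw": 0, "fingers": -1}]}}

```text
t: 16.42
ee_pos: [0.5278, 0.1577, 0.2253]
eef_rot: [-3.142, -0.0, -3.044]
contact_force: [-0.1, 0.1, 1.0]
width: 0.994
gripper_force: 0.0
```

Run:
```python
from h import *
np.set_printoptions(precision=4,suppress=True)
p=bot.snapshot("scene");w=bot.snapshot("wrist")
b=cv2.resize(p["img"][200:360,330:530,::-1],(375,300),interpolation=cv2.INTER_CUBIC)
cv2.imwrite("pics/c4.png",np.hstack([b,cv2.resize(w["img"][:,:,::-1],(400,300))]))
```

```text
(no output)
```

View pics/c4.png

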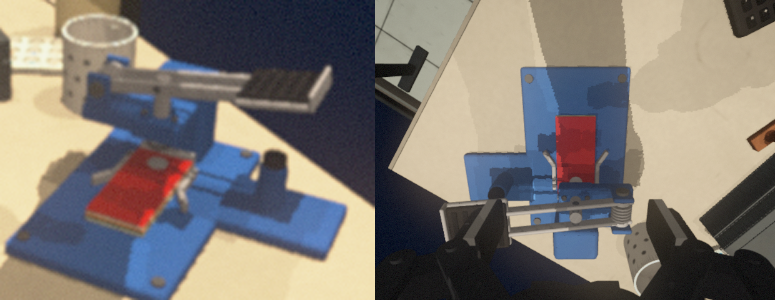

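The pedal is up, the cap at left crop (157,160) sits lower, and the pack is still in the channel. Next I'll grip the rear and draw it out.

{"name": "step_arm", "arguments": {"increments": [{"slide": [0, 0, 0.7], "yaw": 0, "fingers": -1}, {"slide": [0, 0, 0.7], "yaw": 0, "fingers": -1}, {"slide": [0, 0, 0.7], "yaw": 0, "fingers": -1}, {"slide": [0, 0, 0.7], "yaw": 0, "fingers": -1}, {"slide": [0, 0, 0.5], "yaw": 0, "fingers": -1}, {"slide": [0, 0, 0.22], "yaw": 0, "fingers": -1}, {"slide": [0, 0, 0], "yaw": 0, "fingers": -1}, {"slide": [0, 0, 0], "yaw": 0, "fingers": 1}, {"slide": [0, 0, 0], "yaw": 0, "fingers": 1}, {"slide": [0, 0, 0], "yaw": 0, "fingers": 1}, {"slide": [0, 0, 0], "yaw": 0, "fingers": 1}, {"slide": [0, 0, 0], "yaw": 0, "fingers": 1}]}}

```text
t: 18.02
ee_pos: [0.5286, 0.158, 0.0161]
eef_rot: [3.141, 0.003, -3.045]
contact_force: [-1.7, -0.3, 7.2]
width: 0.632
gripper_force: 63.3
```

{"name": "step_arm", "arguments": {"increments": [{"slide": [0.1, 0, 0], "yaw": 0, "fingers": 1}, {"slide": [0.2, 0, 0], "yaw": 0, "fingers": 1}, {"slide": [0.2, 0, 0], "yaw": 0, "fingers": 1}, {"slide": [0.2, 0, 0], "yaw": 0, "fingers": 1}, {"slide": [0.2, 0, 0], "yaw": 0, "fingers": 1}, {"slide": [0.2, 0, 0], "yaw": 0, "fingers": 1}, {"slide": [0.2, 0, 0], "yaw": 0, "fingers": 1}, {"slide": [0, 0, 0], "yaw": 0, "fingers": 1}, {"slide": [0, 0, 0], "yaw": 0, "fingers": 1}]}}

```text
t: 19.15
ee_pos: [0.4504, 0.1505, 0.016]
eef_rot: [3.141, 0.002, -3.044]
contact_force: [-4.2, -1.3, 12.4]
width: 0.632
gripper_force: 64.4
```

Release, rise and check.

{"name": "step_arm", "arguments": {"increments": [{"slide": [0, 0, 0], "yaw": 0, "fingers": -1}, {"slide": [0, 0, 0], "yaw": 0, "fingers": -1}, {"slide": [0, 0, 0], "yaw": 0, "fingers": -1}, {"slide": [0, 0, 0], "yaw": 0, "fingers": -1}, {"slide": [0, 0, -0.3], "yaw": 0, "fingers": -1}, {"slide": [0, 0, -0.5], "yaw": 0, "fingers": -1}, {"slide": [0, 0, -0.7], "yaw": 0, "fingers": -1}, {"slide": [0, 0, -0.7], "yaw": 0, "fingers": -1}, {"slide": [0, 0, -0.7], "yaw": 0, "fingers": -1}, {"slide": [0, 0, 0], "yaw": 0, "fingers": -1}, {"slide": [0, 0, 0], "yaw": 0, "fingers": -1}]}}

```text
t: 20.52
ee_pos: [0.45, 0.1502, 0.1883]
eef_rot: [3.142, 0.0, -3.045]
contact_force: [0.5, 0.5, 0.3]
width: 1.001
gripper_force: 0.0
```

Run:
```python
from h import *
np.set_printoptions(precision=4,suppress=True)
P={c:bot.snapshot(c) for c in("scene","wrist","top")}
b=cv2.resize(P["scene"]["img"][200:380,320:530,::-1],(700,600),interpolation=cv2.INTER_CUBIC)
cv2.imwrite("pics/c5.png",b)
for c in P:
  if c!="wrist":print(c,packfit(P[c]))
  for r in bot.landmark_of(P[c],"rivet_top")[:1]:
    q=at(P[c],r["position"],.0285);print(c,r["conf"],q,(q[:2]-[.613,.1664])@[.9953,.0968])
```

```text
scene (array([1.1103, 1.5689]), np.float32(-0.46759453), array([0.1358, 0.1954]))
scene 0.38 [0.5339 0.1566 0.0285] -0.0796691423806167
wrist 0.55 [0.5333 0.1599 0.0285] -0.07993584830121188
top (array([0.2961, 0.2664]), np.float32(-0.64255583), array([0.0116, 0.0377]))
top 0.52 [0.5373 0.1568 0.0285] -0.07623183271902054
```

View pics/c5.png

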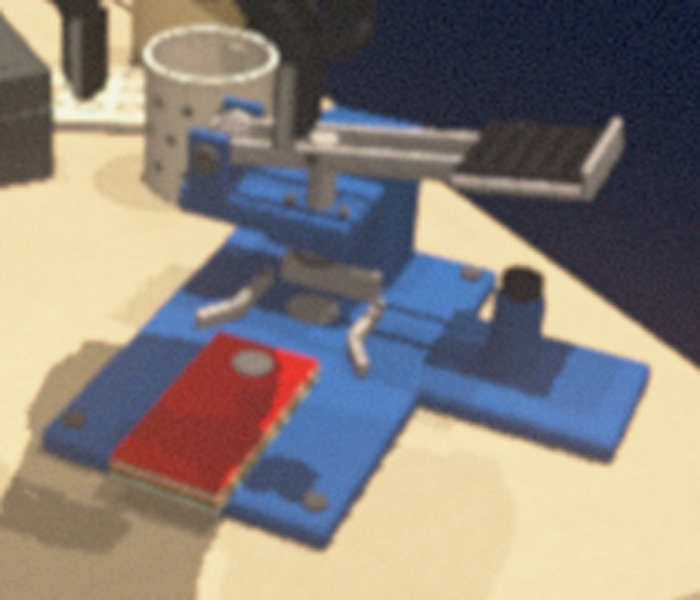

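The pack lies flat with its rivet (crop 253,362) seated low. It is about 78 mm in front of the ram and clear of the flares, the pedal is up, and the bystanders visible in this view have not moved.

```bash
python3 -c "
from cell import bot
print(bot.job_done())"
```

```text
the job is handed in; nothing more can be done
None
```

I set the rivet in the press, let the pedal come back up, drew the pack out flat (rivet about 78 mm in front of the ram) and handed the job in at about 21 s; no verdict came back, so the set depth is judged only from the images and the pedal force.

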